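Build up the tin column and hold the clip open over the offer card

TASK

Get the offer display ready: stack the single flat tin squarely on top of the column of two like tins and let go of it. Then take the wooden spring clip by its handles, squeeze it so that its jaws gape wide, and bring the jaws down over the middle of the card's top edge, with the edge well inside between the jaws and the clip upright, in line with the card and not touching it. Finish while still holding the clip gaping there, so that a colleague can slip a ticket in; leave the column, the card stand and everything else standing where they are.

Things in the scene. Friction and masses are not known exactly. Their poses are not given: they have to be found in the camera images.
- tin_new: the single flat rectangular tin with rounded corners, lying apart from the other two: 60 mm along its x, 100 mm along its y (63 x 105 over the rim), 29 mm high, flat top and bottom, about 0.15 kg; origin at the centre of its underside, z up
- tin_mid: upper tin of the column of two, same shape and size; origin at the centre of its underside, its top is 29 mm above that
- tin_low: lower tin of the column, standing on the counter, same shape and size; origin at the centre of its underside
- clip: wide wooden spring clip (big peg, 42 mm wide, 105 mm high, 85 g) standing on its jaws, handles up. Origin: centre of the underside of the shut jaws; z up, y along jaw line and hinge pin; handles are squeezed along x. The -x half is rigid with the body, its handle upright at x = -28 to -21 mm. The +x half is the moving lever; at rest its handle leans out, the tip (z = 105 mm) at x = 28 mm
- clip_lever (a joint): clip opening: 0 jaws shut by the spring, 0.6 rad fully open, against a stop; pin along y at x = 12, z = 50 mm of the clip. At 0.6 the lever's handle is upright at x = -11 to -4 mm, so the handles go from 56 mm over all at rest (middle at x = 0) to 24 mm squeezed (middle at x = -16 mm). Squeezing takes about 4 N at first, 9 N fully open
- clip_grip (a point): point of the clip at x = -16, y = 0, z = 90 mm: midway between the fully squeezed handles, at a good height to squeeze them (at rest only the lever's tip, z about 105 mm, is farthest out; the handles are free from z = 60 to 105 mm)
- clip_gap (a point): point of the clip at x = 11 mm, y = 0, z = 19 mm: middle of the opened gap, just above the lips, a good place for the card's edge. Lips are 14 mm high and 12 mm thick, meeting at x = 0 when shut; at 0.6 rad the gap runs from x = 0 to 30 mm at the mouth (z = 0), to 22 mm at the lips' top; above the lips there is room up to z = 35 mm
- card_stand: card stand: marble foot 70 (x) x 120 (y) x 25 (z) mm with an upright stiff blank white card, 3 mm thick along x, 110 mm wide along y, its top edge 155 mm above the counter; about 0.7 kg, not fastened; origin at the centre of the foot's underside, z up
- card_top (a point): middle of the card's top edge; y axis along the edge, x across the card
- price_block: bystander, leave alone: small wooden block with a price card, 26 x 85 x 87 mm; origin at the centre of its underside
- honey_jar: bystander, leave alone: round glass jar with a yellowish lid, 67 x 66 x 85 mm; origin at the centre of its underside
- spice_jar: bystander, leave alone: slim spice jar, 42 x 42 x 109 mm; origin at the centre of its underside
- pepper_mill: bystander, leave alone: wooden pepper mill, 58 x 58 x 170 mm; origin at the centre of its underside
- capers_jar: bystander, leave alone: round glass jar with a white lid, 69 x 68 x 80 mm; origin at the centre of its underside
- weight: bystander, leave alone: brass balance weight with a knob, 44 x 44 x 50 mm; origin at the centre of its underside
There are look-alikes about, which are no part of the job. Leave any purple look-alike of the tin_new alone.

How it is judged (in metres and radians):
On the way, in this order (a step that is already met when the one before it is completed fails the run):
1. the single tin stands squarely on the column and is let go (horizontal distance between tin_new and tin_mid below 0.01 m and z of tin_new in the frame of tin_mid between 0.026 and 0.032 m and angle between the y axis of tin_new and the y axis of tin_mid, either way round below 0.15 rad and angle between each of tin_new, tin_low's own z axis and vertical below 0.08 rad and horizontal distance between tin_mid and tin_low below 0.01 m and z of tin_mid in the frame of tin_low above 0.026 m and angle between the y axis of tin_mid and the y axis of tin_low, either way round below 0.15 rad and contact force between the fingers and tin_new below 0.1 N), for 0.3 s.
2. the clip is lifted by its handles (height (world z) of clip above 0.03 m and contact force between the fingers and clip above 2 N), for 0.2 s.
3. the jaws gape around the card's edge (value of joint clip_lever above 0.4 rad and height (world z) of clip above 0.1 m and contact force between the fingers and clip above 2 N and z of card_top in the frame of clip between 0.008 and 0.04 m and x of card_top in the frame of clip between 0.001 and 0.026 m and y of card_top in the frame of clip between -0.025 and 0.025 m and angle between the y axis of clip and the y axis of card_stand, either way round below 0.2 rad and angle between clip's own z axis and vertical below 0.2 rad and contact force between clip and card_stand below 0.3 N), for 0.2 s.
At the end, for the whole second after the job is handed in: Tins in one column, each within 10 mm and 0.15 rad of the one below, top one let go. Clip held still, open over 0.4 rad, upright and in line within 0.2 rad, card edge 8 mm or more inside, within 25 mm of its middle, not touching (0.3 N). Column foot and card stand upright, moved under 30 mm (all of step 1 and all of step 3 and distance of each of tin_low, card_stand from where it was at the start of the episode below 0.03 m and angle between card_stand's own z axis and vertical below 0.08 rad and linear speed of clip below 0.02 m/s); the arm keeps its last pose, push and grip.
It fails at once if a bystander is shifted by more than 30 mm (distance of any of price_block, honey_jar, spice_jar, pepper_mill, capers_jar, weight from where it was at the start of the episode above 0.03 m).
It also fails if it takes over 58 s, if anything falls off the work surface, if the arm or the gripper's body presses on something with over 40 N, if the wrist force passes 120 N, or if a joint passes its speed limit or range.

ROBOT

A 6-joint arm with a two-finger parallel gripper is mounted at the origin on a cart in front of the work surface, level with it; the furniture and walls round the work are solid. World frame = base frame: x ahead of the robot, y to its left, z up, the work surface at z = 0. Lengths are in mm, angles in degrees, forces in N, time in s.
With the tool pointing down it reaches from about 350 to 850 mm from the base axis. Payload 8.1 kg.
Tool frame: the origin (TCP) lies between the finger pads; the fingertips stand 17 mm ahead of it and the grasp point (between the pads) lies 2 mm behind it; z points along the fingers, y is the line along which they close (so a half turn about z gives the same grasp; the last joint's range is limited). The gripper opens to 85 mm and grips with 20 to 120 N. Pads are 22 mm wide; open, the fingers measure 114 mm over their backs; the gripper's body (76 mm by 85 mm) begins 54 mm behind the grasp point. The pads swing forward as they close: fully open they stand 13 mm farther back than shut.
Start: joints at [-72.273, 7.471, 85.268, -0, 87.261, -4.893], TCP at [230.794, -553.841, 248.292] pointing down, gripper open.
Joint ranges: [-169.43, 169.43], [-51.17, 129.36], [1.28, 143.12], [-76.62, 256.62], [0, 156.53], [-152.29, 152.29]. Speed limits (degrees/s): [136.94, 136.94, 159.86, 180, 180, 180].

INTERFACE

Orientations are given as [roll, pitch, yaw] about the fixed x, y, z axes, in that order (R = Rz(yaw) Ry(pitch) Rx(roll)).
In Python, from bench import sense, snapshot, hand_in, trace, place_of gives the robot as it stands.
- The arm moves only by the shell command python3 -m handwheel 'ROWS' [FORCE]. ROWS is JSON, a list of rows, each a list of 7 numbers: the opening, from -1 (shut) to 1 (fully open), then the shift along the tool's x, y, z in cm, then the turn, a rotation vector about the tool's x, y, z in rad. A call has 1 to 12 rows; each row shifts and turns the commanded pose from where the row before left it, along the tool's axes as they then stand; what a row does not reach is not made up. A row lasts 1/12 s, in which the tool goes at most 41.7 mm and 7.16 degrees, less where a joint would pass 70% of its speed; a pose out of reach is approached as far as the arm can. A call with a gripper value outside its range is refused whole. The fingers move at their own pace and stop on an object; FORCE is the grip in N (left out, the last holds). Time passes only in rows, so rows that do not move let the fingers close. It gives the time, the measured TCP pose, the force, the opening and the grip force at its end, in the units of the state.
- sense(): the state, without advancing time (a new reading comes with each control period).
- snapshot(name): name is "scene" or "top" or "wrist"; returns a dict with "image" (400x640x3 uint8, red, green, blue), "intrinsics" (3x3 intrinsics, pixels), "R" (3x3) and "t" (3): a world point X has camera coordinates R X + t. Camera axes: x right, y down, z forward; pixel columns grow to the right and rows downward; lengths in mm; the calibration is good to about 2 mm. A picture is of the moment at which its call begins. There is no depth.
- hand_in(): hands the job in; it is judged then, once.
Trained networks look in a picture, given as the dict that the camera call returned (one of the last four; its "shot" number tells which), for a name from the list of things; names that differ only in an ending like _2 or _b are one class to them, and where a whole thing is asked for, a point or a joint stands for the part that bears it (a point fixed in the world has none). Each returns a list of dicts, best first, with "conf" (0 to 1); they miss things now and then, are a little off and sometimes report something else, mostly with a low value. They report only what shows in the picture. A call takes as long as a camera call. They do not tell look-alikes from the thing itself.
- trace(picture, query): "pixels" (400x640 bool, what is visible of it).
- place_of(picture, query): "location" ([x, y, z] in mm, in world coordinates, good to about 4 mm: a listed point, or the origin of a listed thing).
The state is a dict: "time": time; "joint_pos": joint angles; "qd": joint speeds; "joint_efforts": joint torques, N m; "tool_pos": TCP position; "tcp_rot": TCP orientation; "ft_force": force on the tool from outside, world axes, zero at the start; "wrist_torque": the same for the moment, N m; "finger_gap": finger opening in mm; "grip_force": force on a finger pad.
Only numpy, scipy, OpenCV 4.12 (cv2) and the standard library are available. Lean on these libraries where they do the work, as an engineer would, in place of code of your own. Each camera call takes 0.05 s, during which the arm holds its last target. There are 200 camera calls.

## Working session

There is one attempt and no reset: what is moved stays moved. The work goes in short steps, Python scripts to look and compute and a shell command to move; the robot and the scene stay as the last step left them, time stands still between calls to the robot, and variables do not carry over. Pictures are saved under pics/ and viewed, at most 10 in all, crops included, and the job is handed in when it is done.

```bash
mkdir -p pics; ls; cat > h.py <<'E'
import numpy as np,cv2
from bench import *
def save(p,n): cv2.imwrite('pics/'+n,p['image'][:,:,::-1])
E
python3 - <<'E'
from h import *
s=sense(); print(s)
a=snapshot('scene');b=snapshot('top')
save(a,'a.png');save(b,'b.png')
for p,n in ((a,'scene'),(b,'top')):
  for q in 'tin_new clip clip_grip clip_gap card_stand card_top price_block honey_jar spice_jar pepper_mill capers_jar weight'.split():
    print(n,q,[(np.round(d['location']).tolist(),round(d['conf'],2)) for d in place_of(p,q)][:5])
E
```

```text
pics
{'time': 0.0, 'joint_pos': array([-7.22729253e+01,  7.51456785e+00,  8.53320284e+01, -4.96241391e-04,
        8.72599755e+01, -4.89189583e+00]), 'qd': array([-0.01750864,  0.04967521, -0.02245371,  0.01088572,  0.00205579,
       -0.04809525]), 'joint_efforts': array([-4.03447684e-04, -5.69404364e+01, -5.00553453e+01, -2.29592606e-04,
        1.48297870e-02, -2.14115829e-05]), 'tool_pos': array([ 230.62816501, -553.33239867,  247.22367519]), 'tcp_rot': array([-1.79893774e+02, -8.59418095e-03,  2.26189868e+01]), 'ft_force': array([-0.60927201, -0.6060367 ,  0.5626411 ]), 'wrist_torque': array([-0.06390432, -0.02870083,  0.00221828]), 'grip_force': 0.0, 'finger_gap': 85.24838471667358}
scene tin_new [([407.0, -452.0, -0.0], 0.53)]
scene clip [([516.0, 361.0, 1.0], 0.64)]
scene clip_grip [([500.0, 366.0, 91.0], 0.56)]
scene clip_gap [([527.0, 365.0, 18.0], 0.85)]
scene card_stand [([553.0, 127.0, 1.0], 0.75), ([498.0, 365.0, 91.0], 0.58)]
scene card_top [([556.0, 131.0, 155.0], 0.71), ([631.0, 319.0, 1.0], 0.55)]
scene price_block [([643.0, -4.0, 0.0], 0.57)]
scene honey_jar [([657
[... 278 characters left out ...]
new [([517.0, -333.0, 2.0], 0.79), ([405.0, -227.0, 2.0], 0.68), ([561.0, -476.0, -1.0], 0.63), ([406.0, -455.0, -1.0], 0.59)]
top clip [([515.0, 366.0, 0.0], 0.74)]
top clip_grip [([503.0, 363.0, 90.0], 0.6)]
top clip_gap [([526.0, 363.0, 22.0], 0.66)]
top card_stand [([555.0, 128.0, -3.0], 0.68), ([657.0, -245.0, 2.0], 0.32)]
top card_top [([555.0, 125.0, 153.0], 0.6)]
top price_block [([646.0, -8.0, 0.0], 0.76), ([655.0, 244.0, -0.0], 0.41)]
top honey_jar [([657.0, 245.0, 1.0], 0.91), ([517.0, -89.0, 30.0], 0.36)]
top spice_jar [([636.0, 321.0, 0.0], 0.61)]
top pepper_mill [([655.0, -244.0, -2.0], 0.84)]
top capers_jar [([644.0, -359.0, 4.0], 0.9)]
top weight [([409.0, 10.0, -1.0], 0.66)]
```

View pics/a.png

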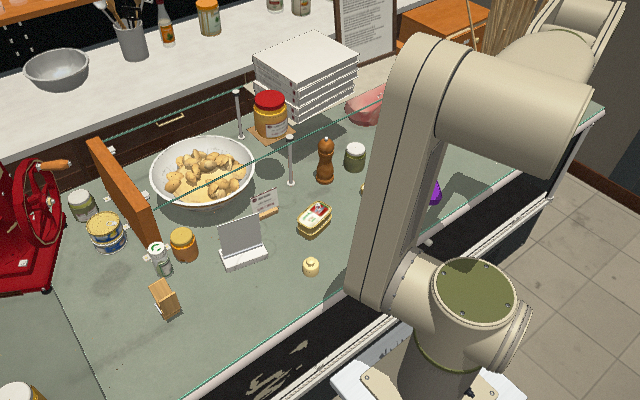

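View pics/b.png

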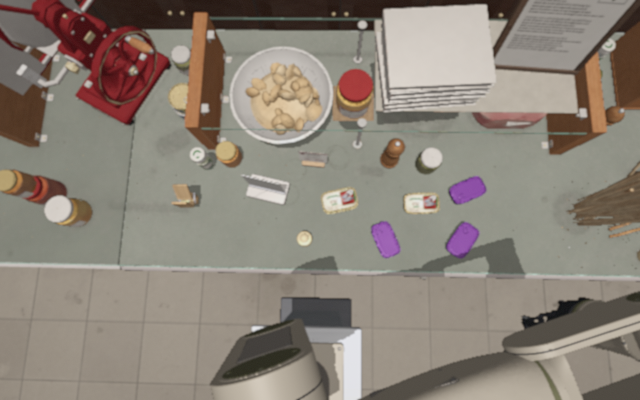

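The scene and top pictures show the target tins at top pixels (339,200), the column, and (421,203), the single tin. Three purple look-alikes lie nearby. The clip is at (184,194) and the card at (267,188). I'll move above the single tin and take a closer look.

```bash
python3 -m handwheel '[[1,3.5,-0.93,0,0,0,0],[1,3.5,-0.93,0,0,0,0],[1,3.5,-0.93,0,0,0,0],[1,3.5,-0.93,0,0,0,0],[1,3.5,-0.93,0,0,0,0],[1,3.5,-0.93,0,0,0,0],[1,3.5,-0.93,0,0,0,0],[1,3.5,-0.93,0,0,0,0],[1,3.5,-0.93,0,0,0,0],[1,3.5,-0.93,0,0,0,0]]'
python3 -m handwheel '[[1,0,0,0,0,0,-0.117],[1,0,0,0,0,0,-0.117],[1,0,0,0,0,0,-0.117],[1,0,0,0,0,0,-0.117],[1,0,0,0,0,0,-0.117],[1,0,0,0,0,0,-0.117],[1,0,0,0,0,0,-0.117],[1,0,0,0,0,0,-0.117],[1,0,0,0,0,0,-0.117],[1,0,0,0,0,0,-0.117],[1,0,0,0,0,0,0]]'
cat >> h.py <<'E'
def plane(p,uv,z):
    "pixels -> world points on the plane at height z"
    K,R,t=map(np.array,(p['intrinsics'],p['R'],p['t'])); uv=np.atleast_2d(uv).astype(float)
    d=(np.linalg.inv(K)@np.c_[uv,np.ones(len(uv))].T).T@R; c=-R.T@t
    return (c+d*((z-c[2])/d[:,2])[:,None])[:,:2]
def rect(p,mask,z):
    v,u=np.nonzero(mask); w=plane(p,np.c_[u,v],z).astype(np.float32)
    return cv2.minAreaRect(w),len(u)
def show(p,q,z):
    for d in trace(p,q): print(q,round(d['conf'],2),rect(p,d['pixels'],z))
    for d in place_of(p,q): print('  loc',np.round(d['location'],1),round(d['conf'],2))
E
python3 - <<'E'
from h import *
s=sense();print(s['time'],s['tool_pos'],s['tcp_rot'],s['joint_pos'])
b=snapshot('top');show(b,'tin_new',25);show(b,'tin_mid',50)
w=snapshot('wrist');save(w,'w1.png');show(w,'tin_new',25)
R=np.array(w['R']);print(-R.T@w['t'],R)
E
```

```text
time: 2.13
tool_pos: [519.4, -332.1, 248.5]
tcp_rot: [180.0, -0.0, 22.6]
ft_force: [0.1, -0.7, 0.3]
finger_gap: 85.5
grip_force: 0.0
time: 3.05
tool_pos: [518.1, -333.4, 248.2]
tcp_rot: [-180.0, -0.0, 90.0]
ft_force: [0.7, 0.3, -0.2]
finger_gap: 85.5
grip_force: 0.0
3.05 [ 518.09470143 -333.36808992  248.24764465] [-1.79997759e+02 -3.81706522e-03  8.99788658e+01] [-3.75273167e+01  9.94989399e+00  8.25418240e+01  1.66530118e-03
  8.75123836e+01 -3.75062549e+01]
tin_new 0.82 (((514.2876586914062, -338.8123779296875), (56.930728912353516, 104.24966430664062), 3.1338889598846436), 272)
tin_new 0.82 (((545.4330444335938, -488.3135986328125), (27.724855422973633, 93.77007293701172), 27.289642333984375), 253)
tin_new 0.66 (((428.0345458984375, -207.36447143554688), (43.30990982055664, 76.05192565917969), 74.10502624511719), 244)
tin_new 0.55 (((435.89691162109375, -457.29168701171875), (35.277217864990234, 57.625816345214844), 52.001380920410156), 218)
tin_new 0.53 (((527.6032104492188, 375.1410827636719), (71.04215240478516, 79.80206298828125), 1.0052227973937988), 444)
  loc [ 516.5 -336.
[... 337 characters left out ...]
in_new 0.76 (((516.7738037109375, -335.197021484375), (63.15814971923828, 106.06816864013672), 2.7171177864074707), 3729)
tin_new 0.64 (((405.04559326171875, -225.8913116455078), (105.45738220214844, 62.89951705932617), 23.28031349182129), 4960)
tin_new 0.58 (((557.9292602539062, -471.5679016113281), (64.87408447265625, 115.87504577636719), 25.12601089477539), 2924)
  loc [ 408.2 -229.5    1.2] 0.79
  loc [ 409.3 -447.5    1. ] 0.73
  loc [ 559.5 -477.2   -1.9] 0.68
  loc [ 513.4 -336.3   -3.9] 0.63
  loc [ 646.8 -359.5    0.7] 0.39
[ 519.02996306 -256.27863767  373.66361867] [[ 0.99995744 -0.00914136 -0.00124557]
 [-0.00836041 -0.95495061  0.29664698]
 [-0.00390122 -0.29662394 -0.9549864 ]]
```

View pics/w1.png

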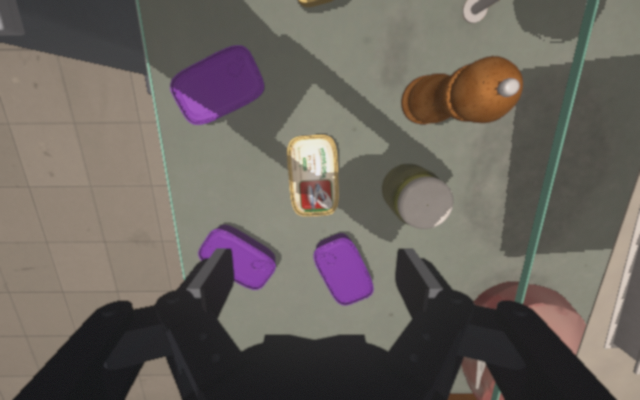

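The wrist view shows the target tin at (314,176), with its long axis nearly along world y and a yaw of about 2.7°. The outline comes out at 63 x 106 mm, which matches the given size. I'll descend and grip it.

```bash
python3 -m handwheel '[[1,-0.18,-0.13,4,0,0,-0.047],[1,0,0,4,0,0,0],[1,0,0,4,0,0,0],[1,0,0,4,0,0,0],[1,0,0,3,0,0,0],[1,0,0,2,0,0,0],[1,0,0,1.9,0,0,0],[1,0,0,0,0,0,0],[-1,0,0,0,0,0,0],[-1,0,0,0,0,0,0],[-1,0,0,0,0,0,0],[-1,0,0,0,0,0,0]]' 30
python3 -m handwheel '[[-1,0,0,0,0,0,0],[-1,0,0,0,0,0,0],[-1,0,0,-2,0,0,0],[-1,0,0,-4,0,0,0],[-1,0,0,-4,0,0,0],[-1,0,0,-4,0,0,0],[-1,0,0,-3,0,0,0],[-1,0,0,0,0,0,0]]'
python3 - <<'E'
from h import *
s=sense();print(s['time'],s['tool_pos'],s['tcp_rot'],s['finger_gap'],s['grip_force'])
w=snapshot('wrist');save(w,'w2.png');show(w,'tin_mid',58)
E
```

```text
time: 4.45
tool_pos: [518.1, -336.1, 21.5]
tcp_rot: [179.8, 0.1, 92.3]
ft_force: [0.1, 0.4, 3.1]
finger_gap: 59.5
grip_force: 33.0
time: 5.12
tool_pos: [520.2, -337.7, 199.1]
tcp_rot: [179.4, 0.5, 92.3]
ft_force: [1.2, -1.4, 0.5]
finger_gap: 59.4
grip_force: 33.6
5.1167 [ 520.19369428 -337.74308609  199.09284096] [179.39678495   0.5038794   92.34840843] 59.44065698423445 33.635902404785156
```

View pics/w2.png

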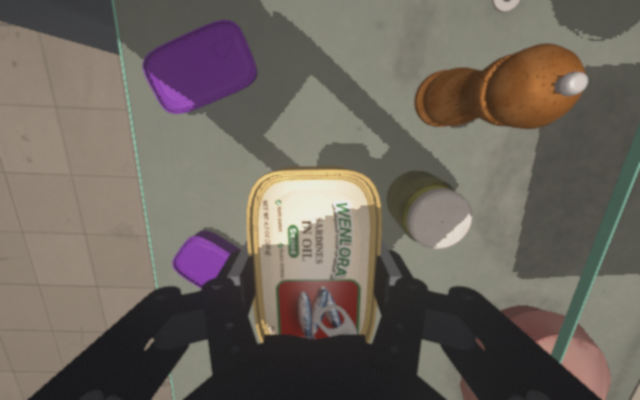

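The tin is held, seen at pixels (250-380, 170-340). Next I'll move towards the column and measure it.

```bash
python3 -m handwheel '[[-1,2.5,0,0,0,0,0],[-1,3,0,-1,0,0,0],[-1,3,0,-1,0,0,0],[-1,2.5,0,-1,0,0,0],[-1,1.5,0,0,0,0,0],[-1,0.5,0,0,0,0,0],[-1,0,0,0,0,0,0],[-1,0,0,0,0,0,0],[-1,0,0,0,0,0,0]]'
python3 - <<'E'
from h import *
s=sense();print(s['time'],s['tool_pos'],s['tcp_rot'],s['finger_gap'],s['grip_force'])
w=snapshot('wrist');save(w,'w3.png');show(w,'tin_mid',58);show(w,'tin_new',210)
E
```

```text
time: 6.02
tool_pos: [510.9, -206.2, 218.0]
tcp_rot: [-179.9, -0.0, 92.3]
ft_force: [0.2, 0.6, -2.7]
finger_gap: 59.4
grip_force: 33.6
6.0167 [ 510.92427801 -206.15123555  217.98285026] [-1.79898113e+02 -2.61825179e-02  9.22999451e+01] 59.36876915740201 33.61936837434769
tin_mid 0.6 (((517.33740234375, -88.36744689941406), (62.867698669433594, 104.58321380615234), 13.572083473205566), 7685)
  loc [514.7 -90.7  30.4] 0.86
tin_new 0.76 (((465.4163513183594, -169.92335510253906), (46.59589385986328, 27.469738006591797), 22.449342727661133), 3824)
tin_new 0.74 (((511.0643310546875, -207.10435485839844), (70.61455535888672, 106.62738800048828), 2.7356817722320557), 20920)
tin_new 0.51 (((461.97991943359375, -257.8426208496094), (37.349674224853516, 14.968832015991211), 14.442517280578613), 155)
  loc [ 407.  -227.9    2.7] 0.94
  loc [ 4.087e+02 -4.487e+02  4.000e-01] 0.58
```

View pics/w3.png

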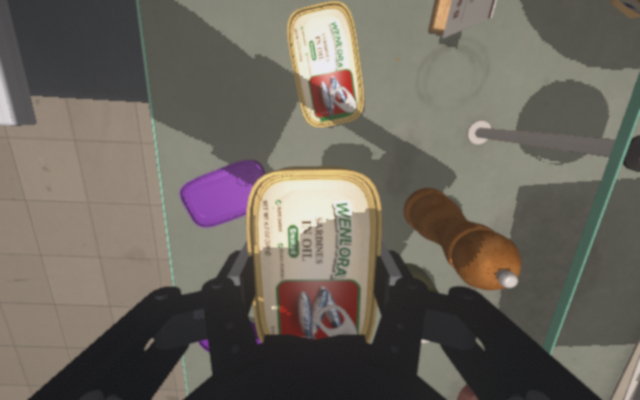

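```bash
python3 - <<'E'
from h import *
w=snapshot('wrist')
m=max((d['pixels'] for d in trace(w,'tin_new')),key=lambda m:m.sum())
s=sense();print(s['tool_pos'],s['tcp_rot'])
for z in (222,226):
  v,u=np.nonzero(m);W=plane(w,np.c_[u,v],z)
  a=np.radians(2.5);ex=np.array([np.cos(a),np.sin(a)]);ey=np.array([-ex[1],ex[0]])
  px,py=W@ex,W@ey;T=s['tool_pos'][:2]
  print(z,'x',px.min()-T@ex,px.max()-T@ex,'far y',np.percentile(py,99.9)-T@ey)
show(w,'tin_mid',58)
t=snapshot('top');show(t,'tin_mid',55)
E
```

```text
[ 511.41212323 -205.6941989   219.20084699] [-1.79994230e+02 -7.18150488e-04  9.23145393e+01]
222 x -32.43907218709438 32.558425432424656 far y 54.07547253146589
226 x -31.36115494657514 31.51223507536872 far y 54.81875600523932
tin_mid 0.86 (((517.6124267578125, -88.74176788330078), (63.63448715209961, 104.83930969238281), 14.661809921264648), 7564)
  loc [513.1 -92.4  30.1] 0.66
tin_mid 0.74 (((516.7091674804688, -84.66600036621094), (63.487396240234375, 90.69654846191406), 12.318278312683105), 493)
  loc [516.8 -87.9  31.7] 0.56
```

```bash
python3 -m handwheel '[[-1,2.5,0.3,0,0,0,0],[-1,3,0.3,0,0,0,0],[-1,3,0.3,0,0,0,0],[-1,2,0.2,1,0,0,0],[-1,0.92,0,2,0,0,-0.064],[-1,0,0,3,0,0,-0.065],[-1,0,0,2.5,0,0,-0.065],[-1,0,0,1.5,0,0,0],[-1,0,0,0,0,0,0],[-1,0,0,0,0,0,0],[-1,0,0,0,0,0,0]]'
python3 - <<'E'
from h import *
w=snapshot('wrist');t=snapshot('top');sc=snapshot('scene')
save(t,'t4.png');save(sc,'s4.png')
s=sense();print(s['time'],s['tool_pos'],s['tcp_rot'],s['ft_force'])
show(w,'tin_mid',58);show(sc,'tin_low',20)
cv2.imwrite('pics/c4.png',cv2.resize(np.hstack([sc['image'][150:290,240:400],w['image'][100:380:2,140:460:2]])[:,:,::-1],None,fx=2.4,fy=2.4))
E
```

```text
time: 7.53
tool_pos: [518.7, -91.0, 120.8]
tcp_rot: [179.9, 0.1, 103.4]
ft_force: [0.6, -0.1, -1.7]
finger_gap: 59.0
grip_force: 33.6
7.6833 [519.0320887  -91.12585249 121.20675804] [1.79841148e+02 8.48890983e-02 1.03444666e+02] [-0.04124985  0.20766345 -1.27575471]
tin_mid 0.56 (((506.770751953125, -44.89379119873047), (58.33087158203125, 16.103679656982422), 14.141314506530762), 1524)
tin_low 0.58 (((488.7078552246094, -78.46701049804688), (98.19993591308594, 44.96395492553711), 77.92880249023438), 189)
  loc [518.5 -93.1  -0.7] 0.58
```

View pics/c4.png

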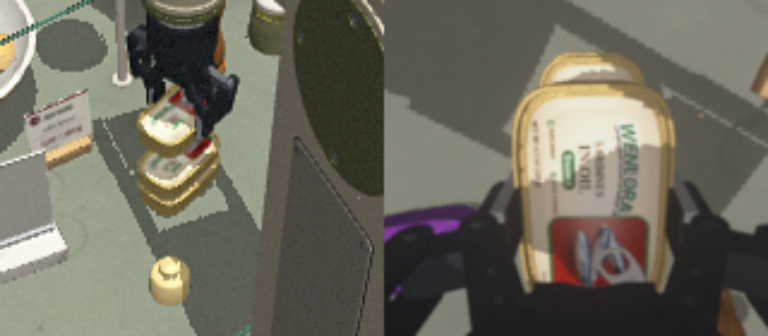

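The crop shows the held tin directly over the column and parallel to it. I'll lower it the last 41 mm.

```bash
python3 -m handwheel '[[-1,0,-0.12,1.5,0,0,0],[-1,0,0,1.3,0,0,0],[-1,0,0,0.7,0,0,0],[-1,0,0,0.4,0,0,0],[-1,0,0,0,0,0,0],[-1,0,0,0,0,0,0],[-1,0,0,0.1,0,0,0],[-1,0,0,0,0,0,0]]'
```

```text
time: 8.55
tool_pos: [517.1, -91.1, 80.1]
tcp_rot: [179.9, 0.0, 103.5]
ft_force: [-1.8, 0.1, 2.6]
finger_gap: 59.3
grip_force: 34.0
```

```bash
python3 -m handwheel '[[0.5,0,0,0,0,0,0],[0.6,0,0,0,0,0,0],[0.8,0,0,0,0,0,0],[1,0,0,0,0,0,0],[1,0,0,0,0,0,0],[1,0,0,0,0,0,0],[1,0,0,-2,0,0,0],[1,0,0,-3.5,0,0,0],[1,0,0,-4,0,0,0],[1,0,0,-4,0,0,0],[1,0,0,-2.5,0,0,0],[1,0,0,0,0,0,0]]'
python3 - <<'E'
from h import *
w=snapshot('wrist');t=snapshot('top');sc=snapshot('scene')
s=sense();print(s['time'],s['tool_pos'],s['tcp_rot'],s['ft_force'])
show(w,'tin_mid',87);show(t,'tin_mid',80)
cv2.imwrite('pics/c5.png',cv2.resize(np.hstack([sc['image'][150:290,240:400],w['image'][100:380:2,140:460:2]])[:,:,::-1],None,fx=2.4,fy=2.4))
E
```

```text
time: 9.55
tool_pos: [519.9, -91.9, 247.1]
tcp_rot: [179.4, 0.3, 103.5]
ft_force: [0.1, -0.0, 0.2]
finger_gap: 85.2
grip_force: 0.0
9.7 [516.51397391 -90.9941789  238.91572906] [ 1.79999630e+02 -2.00278448e-04  1.03461121e+02] [-0.21788033  0.5702893  -0.74357613]
tin_mid 0.69 (((508.351806640625, -36.19378662109375), (38.213348388671875, 4.3156514167785645), 9.41610336303711), 127)
  loc [518.3 -91.1  31.9] 0.41
```

View pics/c5.png

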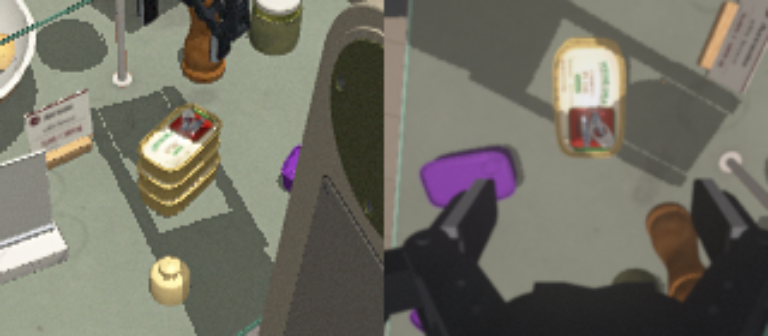

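The scene crop shows the three tins stacked squarely. Next I'll measure the card on the way to the clip.

```bash
python3 -m handwheel '[[1,0,0,-1,0,0,0.117],[1,0,0,-1,0,0,0.118],[1,3,0.2,0,0,0,0],[1,4,0.3,0,0,0,0],[1,4,0.3,0,0,0,0],[1,3,0.3,0,0,0,0],[1,1,0,0,0,0,0],[1,0,0,0,0,0,0],[1,0,0,0,0,0,0],[1,0,0,0,0,0,0]]'
python3 - <<'E'
from h import *
w=snapshot('wrist');save(w,'w6.png')
s=sense();print(s['time'],s['tool_pos'],s['tcp_rot'])
show(w,'card_top',155);show(w,'card_stand',155);show(w,'tin_mid',87)
w=snapshot('top');show(w,'card_top',155)
E
```

```text
time: 10.73
tool_pos: [527.4, 58.0, 258.6]
tcp_rot: [-179.9, 0.0, 90.0]
ft_force: [0.5, 0.0, 0.2]
finger_gap: 85.5
grip_force: 0.0
10.7833 [527.47620137  57.78865205 258.84645767] [-1.79957698e+02  2.70724889e-02  8.99334871e+01]
card_top 0.73 (((543.7426147460938, 131.6609649658203), (108.09506225585938, 44.58483123779297), 77.71098327636719), 5970)
  loc [549.5 125.6 156.8] 0.59
card_stand 0.87 (((543.8789672851562, 132.1182403564453), (107.24990844726562, 44.268218994140625), 77.38829040527344), 5871)
  loc [555.5 125.2  -1.1] 0.56
tin_mid 0.85 (((530.4270629882812, -44.41297149658203), (47.20298767089844, 89.03343963623047), 52.522705078125), 540)
card_top 0.86 (((528.5098876953125, 141.659423828125), (94.86114501953125, 50.763980865478516), 57.28178787231445), 410)
  loc [556.4 126.1 152.7] 0.78
```

View pics/w6.png

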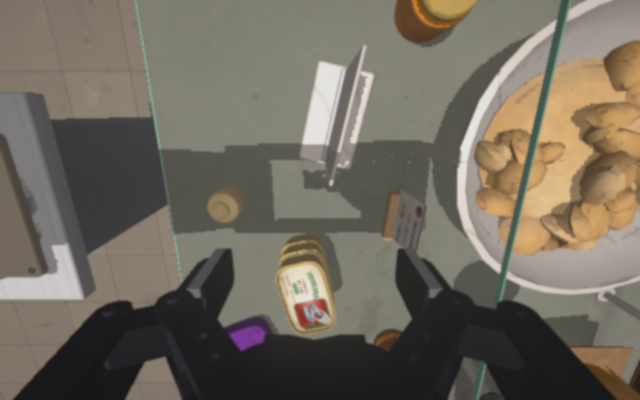

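```bash
python3 - <<'E'
from h import *
w=snapshot('wrist')
P=plane(w,[[365,47],[331,183]],155);d=P[0]-P[1];print(P,P.mean(0),np.linalg.norm(d),np.degrees(np.arctan2(d[1],d[0])))
cv2.imwrite('pics/c7.png',cv2.resize(w['image'][30:200,280:400,::-1],None,fx=3.5,fy=3.5,interpolation=cv2.INTER_CUBIC))
E
```

```text
[[565.2553078  182.06240375]
 [541.88303134  78.51351408]] [553.56916957 130.28795891] 106.15383111309062 77.28076750335133
```

View pics/c7.png

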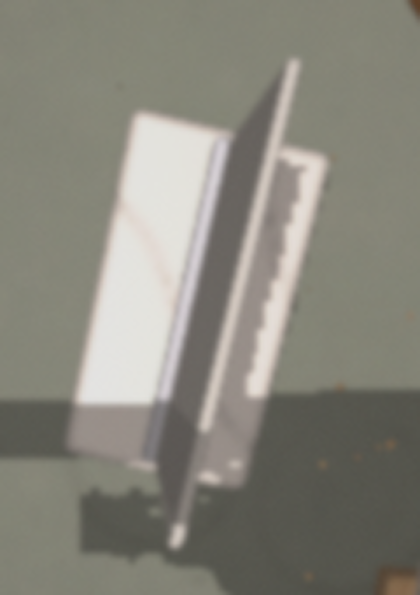

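```bash
python3 -m handwheel '[[1,3,0,0,0,0,0],[1,4,0,0,0,0,0],[1,4,0,0,0,0,0],[1,4,0,0,0,0,0],[1,4,-0.3,0,0,0,0],[1,3,-0.3,0,0,0,0],[1,1,-0.3,0,0,0,0],[1,0,0,0,0,0,0],[1,0,0,0,0,0,0],[1,0,0,0,0,0,0]]'
python3 - <<'E'
from h import *
w=snapshot('wrist');save(w,'w8.png')
s=sense();print(s['time'],s['tool_pos'],s['tcp_rot'])
show(w,'clip',105);show(w,'clip_grip',105);show(w,'clip_gap',105);show(w,'card_top',155)
E
```

```text
time: 12.12
tool_pos: [518.8, 287.8, 259.2]
tcp_rot: [-180.0, 0.0, 90.0]
ft_force: [-0.4, -1.0, -0.4]
finger_gap: 84.8
grip_force: 0.0
12.1667 [519.01160717 287.59026119 259.32701022] [1.79991176e+02 2.81076971e-02 8.99196106e+01]
clip 0.91 (((517.3753662109375, 365.97418212890625), (56.442779541015625, 41.658477783203125), 2.0733163356781006), 2572)
clip 0.41 (((527.9227905273438, 366.6528015136719), (35.04926681518555, 41.271583557128906), 1.6469184160232544), 1589)
  loc [521.3 364.7   4.9] 0.71
clip_grip 0.72 (((517.4868774414062, 365.9666748046875), (57.5644645690918, 43.21150588989258), 2.7458739280700684), 2663)
  loc [503.7 364.4  83.6] 0.91
clip_gap 0.84 (((517.4259643554688, 365.3779296875), (56.38648986816406, 43.281185150146484), 2.056443214416504), 2615)
card_top 0.82 (((539.6647338867188, 205.10989379882812), (112.34497833251953, 54.37220001220703), 85.38349151611328), 4459)
```

View pics/w8.png

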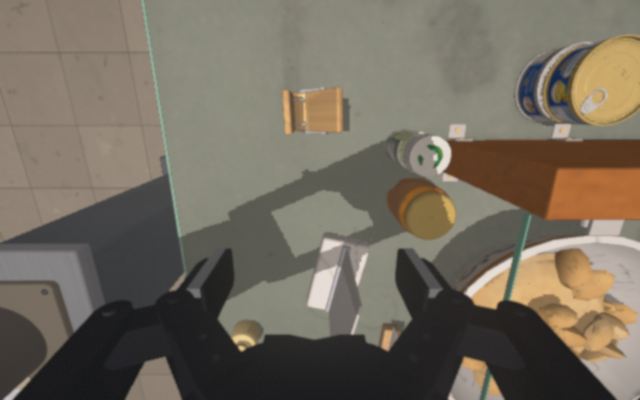

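The clip is at pixels (283-343, 87-134), with the rigid handle on the left at world -x and the lever on the right. Its outline comes out at 56 x 42 mm at z=105, and its centre is at about (517,366). The card's edge middle is at about (553.5,129), with the edge direction at 77.3°. I'll lower the gripper over the handles.

```bash
python3 -m handwheel '[[1,2.5,-0.18,0,0,0,-0.035],[1,3,0,0,0,0,0],[1,2.3,0,0,0,0,0],[1,0,0,3,0,0,0],[1,0,0,3,0,0,0],[1,0,0,1,0,0,0],[1,0,0,0,0,0,0],[1,0,0,0,0,0,0]]'
python3 - <<'E'
from h import *
w=snapshot('wrist')
s=sense();print(s['time'],s['tool_pos'],s['tcp_rot'])
show(w,'clip',105)
sc=snapshot('scene')
cv2.imwrite('pics/c9.png',cv2.resize(np.hstack([sc['image'][200:360,80:280],w['image'][40:360:2,120:520:2]])[:,:,::-1],None,fx=2,fy=2))
E
```

```text
time: 13.23
tool_pos: [514.8, 366.6, 189.3]
tcp_rot: [-179.9, 0.0, 92.0]
ft_force: [-0.4, 0.2, 0.6]
finger_gap: 85.4
grip_force: 0.0
13.2833 [515.59477031 367.00944666 190.8762319 ] [ 1.79926302e+02 -4.25084124e-02  9.19786535e+01]
clip 0.55 (((517.14794921875, 375.55084228515625), (56.6069221496582, 58.31108856201172), 2.0341973304748535), 3677)
  loc [5.203e+02 3.629e+02 2.000e-01] 0.7
```

View pics/c9.png

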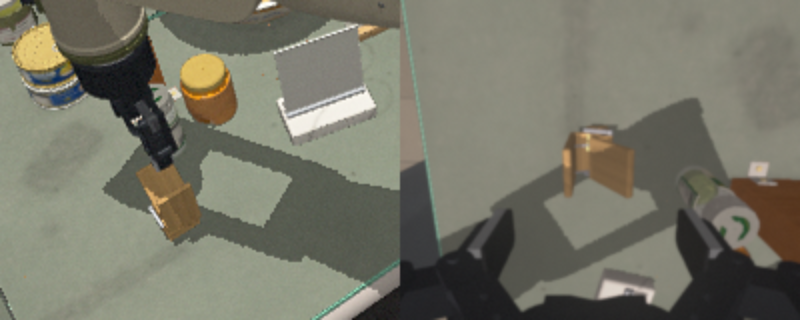

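I have now viewed 11 pictures, one over the limit of 10, because I miscounted. I'll view no more and work from numbers only.

```bash
python3 -m handwheel '[[1,-0.12,0.16,2.5,0,0,0],[1,0,0,3,0,0,0],[1,0,0,2.5,0,0,0],[1,0,0,1.5,0,0,0],[1,0,0,1,0,0,0],[1,0,0,0,0,0,0],[1,0,0,0,0,0,0],[1,0,0,0,0,0,0]]' 30
```

```text
time: 14.1
tool_pos: [517.9, 366.5, 86.5]
tcp_rot: [179.8, -0.1, 92.0]
ft_force: [-0.5, 0.8, 1.4]
finger_gap: 85.4
grip_force: 0.0
```

```bash
python3 -m handwheel '[[0.4,0,0,0,0,0,0],[0.3,0,0,0,0,0,0],[0.2,0,-0.2,0,0,0,0],[0.1,0,-0.2,0,0,0,0],[0,0,-0.2,-0.1,0,0,0],[-0.1,0,-0.2,-0.1,0,0,0],[-0.2,0,-0.2,-0.1,0,0,0],[-0.3,0,-0.2,-0.1,0,0,0],[-0.4,0,-0.2,0,0,0,0],[-1,0,0,0,0,0,0],[-1,0,0,0,0,0,0],[-1,0,0,0,0,0,0]]' 30
```

```text
time: 15.1
tool_pos: [501.4, 366.7, 91.9]
tcp_rot: [-179.9, -0.1, 92.1]
ft_force: [-16.4, -2.2, 24.5]
finger_gap: 41.8
grip_force: 29.0
```

```bash
python3 -m handwheel '[[-1,0,0,-0.5,0,0,0],[-1,0,0,-0.5,0,0,0],[-1,0,0,-0.5,0,0,0],[-1,0,0,-0.5,0,0,0],[-1,0,0,0,0,0,0],[-1,0,0,0,0,0,0]]' 40
```

```text
time: 15.6
tool_pos: [502.9, 365.4, 108.6]
tcp_rot: [180.0, -0.0, 92.0]
ft_force: [0.6, -0.4, -0.3]
finger_gap: 23.2
grip_force: 45.1
```

```bash
python3 -m handwheel '[[-1,0,0,-2,0,0,0],[-1,0,0,-2.5,0,0,0],[-1,0,0,-3,0,0,0],[-1,0,0,-3,0,0,0],[-1,0,0,-2.5,0,0,0],[-1,0,0,-2,0,0,0],[-1,0,0,-1,0,0,0],[-1,0,0,0,0,0,0],[-1,0,0,0,0,0,0],[-1,0,0,0,0,0,0]]'
python3 - <<'E'
from h import *
s=sense();print(s['time'],s['tool_pos'],s['tcp_rot'],s['finger_gap'])
for n in('scene','top','wrist'):
  w=snapshot(n)
  for q in ('clip','clip_gap','clip_grip'):
    print(n,q,[(np.round(d['location']),round(d['conf'],2)) for d in place_of(w,q)])
    for d in trace(w,q)[:1]:
      v,u=np.nonzero(d['pixels']);print('   px',len(u),u.min(),u.max(),v.min(),v.max())
E
```

```text
time: 16.43
tool_pos: [501.9, 364.9, 265.8]
tcp_rot: [-179.8, 0.1, 92.0]
ft_force: [-0.4, 0.3, -0.8]
finger_gap: 23.2
grip_force: 45.1
16.4333 [501.87783008 364.87126668 265.80452651] [-1.79832197e+02  9.47084636e-02  9.20035081e+01] 23.191140869658188
scene clip [(array([514., 361., 176.]), 0.77)]
   px 227 297 330 210 233
scene clip_gap [(array([531., 364., 191.]), 0.89)]
   px 401 137 164 249 277
scene clip_grip [(array([501., 366., 267.]), 0.98)]
   px 456 137 164 249 277
top clip [(array([517., 362., 175.]), 0.74), (array([658., 246.,   4.]), 0.42)]
   px 442 146 176 173 195
top clip_gap [(array([529., 364., 198.]), 0.6)]
   px 396 147 176 173 195
top clip_grip [(array([504., 362., 264.]), 0.9)]
   px 440 147 176 173 195
wrist clip [(array([526., 367., 179.]), 0.61)]
   px 7288 289 387 186 317
wrist clip_gap []
   px 7457 289 387 185 317
wrist clip_grip [(array([506., 365., 262.]), 0.78)]
   px 7365 289 388 186 319
```

The clip is squeezed open and upright: the grip-to-gap offset comes out at (+28, -71) against (27, -71) expected. I'll carry it to hover above the card.

```bash
python3 -m handwheel '[[-1,0,0,-0.5,0,0,0.086],[-1,0,0,-0.5,0,0,0.086],[-1,0,0,0,0,0,0.085],[-1,-2,0.7,0,0,0,0],[-1,-3,1,0,0,0,0],[-1,-3.5,1.2,0,0,0,0],[-1,-3.5,1.2,0,0,0,0],[-1,-3.5,1.2,0,0,0,0],[-1,-3,1.1,0,0,0,0],[-1,-2,0.7,0,0,0,0],[-1,-1.43,0.44,0,0,0,0],[-1,0,0,0,0,0,0]]'
python3 -m handwheel '[[-1,0,0,0,0,0,0],[-1,0,0,0,0,0,0]]'
python3 - <<'E'
from h import *
s=sense();print(s['time'],s['tool_pos'],s['tcp_rot'],s['finger_gap'])
for n in('scene','top','wrist'):
  w=snapshot(n)
  for q in ('clip','clip_gap','clip_grip','card_top','card_stand','tin_mid'):
    print(n,q,[(np.round(d['location']),round(d['conf'],2)) for d in place_of(w,q)])
E
```

```text
time: 18.48
tool_pos: [528.2, 131.9, 278.5]
tcp_rot: [180.0, 0.1, 77.1]
ft_force: [-0.3, 0.2, -0.8]
finger_gap: 22.9
grip_force: 45.1
time: 18.65
tool_pos: [527.8, 135.3, 278.4]
tcp_rot: [180.0, -0.0, 77.3]
ft_force: [-0.5, -0.3, -0.7]
finger_gap: 22.5
grip_force: 45.1
18.65 [527.83885494 135.34138453 278.39803215] [ 1.79999586e+02 -2.99430118e-02  7.72779058e+01] 22.539491786455127
scene clip [(array([539., 129., 186.]), 0.81), (array([521., -91.,  27.]), 0.67)]
scene clip_gap [(array([553., 131., 205.]), 0.81)]
scene clip_grip [(array([526., 135., 278.]), 0.75)]
scene card_top [(array([555., 129., 154.]), 0.96)]
scene card_stand [(array([549., 128.,  -0.]), 0.91), (array([ 654., -245.,   -2.]), 0.59)]
scene tin_mid [(array([520., -92.,  25.]), 0.58)]
top clip [(array([545., 128., 186.]), 0.61), (array([554., 128., 206.]), 0.42)]
top clip_gap [(array([555., 129., 207.]), 0.81)]
top clip_grip [(array([529., 136., 273.]), 0.78)]
top card_top [(array([554., 129.,  -1.]), 0.64), (array([553., 127., 152.]), 0.56), (array([645.,  -9.,   0.]), 0.15)]
top card_stand [(array([555., 126.,  -2.]), 0.82)]
top tin_mid [(array([634., 323.,   3.]), 0.62), (array([518., -88.,  32.]), 0.41)]
wrist clip [(array([548., 132., 187.]), 0.72)]
wrist clip_gap []
wrist clip_grip [(array([532., 135., 271.]), 0.72)]
wrist card_top [(array([549., 127., 155.]), 0.86)]
wrist card_stand [(array([551., 126.,   2.]), 0.64), (array([656., 250.,  -0.]), 0.37), (array([550., 128., 156.]), 0.16)]
wrist tin_mid []
```

```bash
python3 -m handwheel '[[-1,0,0,1,0,0,0],[-1,0,0,1,0,0,0],[-1,0,0,0.5,0,0,0],[-1,0,0,0,0,0,0],[-1,0,0,0,0,0,0]]'
python3 -m handwheel '[[-1,0,0,0.6,0,0,0],[-1,0,0,0.6,0,0,0],[-1,0,0,0.6,0,0,0],[-1,0,0,0.5,0,0,0],[-1,0,0,0.3,0,0,0],[-1,0,0,0,0,0,0],[-1,0,0,0,0,0,0],[-1,0,0,0,0,0,0],[-1,0,0,0,0,0,0]]'
python3 - <<'E'
from h import *
s=sense();print(s['time'],s['tool_pos'],s['tcp_rot'],s['ft_force'],s['wrist_torque'])
for n in('scene','top','wrist'):
  w=snapshot(n)
  for q in ('clip','clip_gap','clip_grip','card_top','card_stand'):
    print(n,q,[(np.round(d['location']),round(d['conf'],2)) for d in place_of(w,q)])
w=snapshot('wrist')
c=[trace(w,q)[0]['pixels'] for q in('clip','card_stand')]
for y0 in range(180,380,20):
  print(y0,[(np.nonzero(m[y0])[0].min(),np.nonzero(m[y0])[0].max()) if m[y0].any() else None for m in c])
E
```

```text
time: 20.12
tool_pos: [527.3, 134.7, 252.2]
tcp_rot: [-179.9, 0.0, 77.3]
ft_force: [-0.1, -0.1, -1.1]
finger_gap: 22.5
grip_force: 45.1
time: 20.87
tool_pos: [528.1, 134.8, 227.8]
tcp_rot: [180.0, -0.0, 77.3]
ft_force: [-0.4, 0.8, -1.1]
finger_gap: 22.8
grip_force: 45.1
20.8667 [528.12227353 134.83963331 227.76386772] [ 1.79959512e+02 -1.52160855e-02  7.72785255e+01] [-0.35004517  0.75616098 -1.05440333] [ 0.03873908  0.04644615 -0.0468941 ]
scene clip [(array([542., 130., 133.]), 0.58)]
scene clip_gap []
scene clip_grip [(array([528., 136., 226.]), 0.89)]
scene card_top [(array([553., 130., 159.]), 0.9)]
scene card_stand [(array([550., 129.,   1.]), 0.76)]
top clip [(array([543., 128., 138.]), 0.53)]
top clip_gap [(array([555., 129., 154.]), 0.65), (array([517., -91.,  -3.]), 0.56)]
top clip_grip [(array([531., 134., 224.]), 0.53)]
top card_top [(array([554., 125., 154.]), 0.67)]
top card_stand [(array([555., 130.,  -1.]), 0.8), (array([ 656., -243.,   -0.]), 0.59), (array([555., 129., 155.]), 0.39)]
wrist clip [(array([546., 132., 137.]), 0.68)]
wrist clip_gap []
wrist clip_grip [(array([532., 135., 223.]), 0.87), (array([551., 125.,  -0.]), 0.62)]
wrist card_top []
wrist card_stand [(array([551., 126.,  -1.]), 0.91)]
180 [None, (np.int64(308), np.int64(364))]
200 [(np.int64(301), np.int64(385)), None]
220 [(np.int64(295), np.int64(384)), None]
240 [(np.int64(291), np.int64(380)), None]
260 [(np.int64(290), np.int64(339)), None]
280 [(np.int64(291), np.int64(338)), None]
300 [(np.int64(291), np.int64(338)), None]
320 [None, None]
340 [None, None]
360 [None, None]
```

No contact force, and the clip gap and card top agree within about 2 mm. I'll let it settle and hand in.

```bash
python3 -m handwheel '[[-1,0,0,0,0,0,0],[-1,0,0,0,0,0,0],[-1,0,0,0,0,0,0],[-1,0,0,0,0,0,0],[-1,0,0,0,0,0,0],[-1,0,0,0,0,0,0]]' && python3 -c "
from bench import *
print(hand_in())"
```

```text
time: 22.42
tool_pos: [527.9, 134.8, 227.3]
tcp_rot: [-180.0, 0.0, 77.3]
ft_force: [1.2, -0.7, -0.8]
finger_gap: 23.0
grip_force: 45.1
the job is handed in; nothing more can be done
None
```

I stacked and released the tin, and handed in at 22.4 s with the clip held gaping over the card's edge and no contact force seen; the hand-in gave no verdict, and I viewed 11 pictures, one over the limit of 10.

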